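# Tip the long angle bracket up against the welding fence

## Task

Three steel parts lie on the base plate of the tack-welding fixture. Push the long angle bracket (the L-shaped one with the longer lying leg) against the fence so that it tips up on its foot edge, and leave it standing upright with that leg flat against the fence and its other leg reaching over the fence's top. Tip it, do not lift it off the base plate, and leave the short bracket and the flat plate where they lie.

Things in the scene. Friction and masses are not known exactly. Their poses are not given: they have to be found in the camera images.
- fence_foot (a point): Fixed fixture: dark steel base plate 10 mm thick, with an upright fence (330 mm long, 12 thick, top 75 mm above the plate) on its side near the robot; gussets behind. Point: middle of the foot of the fence's working face, on the plate's top. x: straight out of that face, away from the robot (plate reaches 200 mm out); y: along the fence; z: up. Position and yaw vary.
- long_foot (a point): Long bracket, loose steel L, 5 mm thick, 65 wide, 0.4 kg: one leg 100 mm long lies on the plate, foot edge 15 to 45 mm off the fence; the other stands 75 mm high at the far end. Point: middle of foot edge, mid-thickness. x: foot to bend, z: up as it lies. Pushed high on the standing leg it slides to the fence, then pivots about its foot if the fingers rise along the arc (pushed dead level it jams); past 80 deg it falls home and leans there.
- short_foot (a point): Short bracket, a loose bystander: same steel, thickness, width and 75 mm standing leg as the long one, but its lying leg is only 60 mm long. Point and axes as for the long one. Long bracket, short bracket and flat plate lie side by side along the fence in any order, 105 mm from centre to centre.
- flat_foot (a point): Flat plate, a loose bystander: steel, 100 mm long, 65 wide, 5 thick, no standing leg, lying on the base plate. Point: middle of its edge next to the fence, mid-thickness. x: along its length away from the fence, z: up.
Things that resemble listed ones, but are neither listed nor needed, are in the scene too. What is shaped like the part that bears long_foot but blue, green or purple is not meant.

How it is judged:
At the end, for the whole second after the job is handed in: The long bracket stands on its foot edge on the base plate, that edge within 15 mm of the fence face and between the fence's ends, its long leg upright within 10 degrees and flat to the fence within 12, other leg on top; short bracket and flat plate within 25 mm of where they lay (x of long_foot in the frame of fence_foot between -0.006 and 0.015 m and y of long_foot in the frame of fence_foot between -0.135 and 0.135 m and z of long_foot in the frame of fence_foot between -0.006 and 0.015 m and angle between long_foot's own x axis and vertical below 0.175 rad and angle between the z axis of long_foot and the x axis of fence_foot, either way round below 0.21 rad and distance of each of short_foot, flat_foot from where it was at the start of the episode below 0.025 m); the robot touches nothing.
It fails at once if the long bracket is lifted off the base plate (its foot edge more than 35 mm above it) (height (world z) of long_foot above 0.045 m).
It fails at once if the short bracket is pushed away (more than 25 mm) (distance of short_foot from where it was at the start of the episode above 0.025 m).
It fails at once if the flat plate is pushed away (more than 25 mm) (distance of flat_foot from where it was at the start of the episode above 0.025 m).
It also fails if it takes over 38 s, if anything falls off the work surface, if the arm or the gripper's body presses on something with over 40 N, if the wrist force passes 120 N, or if a joint passes its speed limit or range.

## Robot

A 7-joint arm with a two-finger parallel gripper is mounted at the origin on the work surface. World frame = base frame: x ahead of the robot, y to its left, z up, the work surface at z = 0. Lengths are in m, angles in rad, forces in N, time in s.
With the tool pointing down it reaches from about 0.4 to 0.9 m from the base axis. Payload 5.6 kg.
Tool frame: the origin (TCP) lies at the very end of the fingers, on their centre line; the grasp point (between the pads) lies 19 mm behind it; z points along the fingers, y is the line along which they close (so a half turn about z gives the same grasp; the last joint's range is limited). The gripper opens to 92 mm and grips with 3 to 60 N. Pads are 20 mm wide; open, the fingers measure 128 mm over their backs; the gripper's body (75 mm by 189 mm) begins 69 mm behind the grasp point.
Start: joints at [1.304, 0.468, -0.012, 1.603, 0.006, 1.071, -0.056], TCP at [0.144, -0.634, 0.193] pointing down, gripper open.
Joint ranges: [-2.53, 2.53], [-0.31, 2.02], [-1.57, 1.55], [0.28, 2.44], [-1.29, 4.43], [0.15, 1.84], [-2.92, 2.92]. Speed limits (rad/s): [2.57, 2.57, 3.14, 3.14, 3.14, 3.14, 3.14].

## Interface

Orientations are given as a unit quaternion [w, x, y, z].
In Python, from station import observe, viewer, job gives the robot as it stands. The module is installed in compiled form; this text tells all that it offers.
- The arm moves only by the tool arm_command, never from a script. Its argument "moves" is text: rows parted by semicolons, each of 5 numbers parted by spaces: the shift along the world's x, y, z in m, then the turn about the world's z in degrees, then the finger opening in m, from 0 to 0.0919. A call has 1 to 12 rows; each row is the pose to reach, as a shift and turn from the pose commanded when the call began; what a row does not reach only later rows make up. A row lasts 1/12 s, in which the tool goes at most 41.7 mm and 7.16 degrees, less where a joint would pass 70% of its speed; a pose out of reach is approached as far as the arm can. A call with a gripper value outside its range is refused whole. The fingers move at their own pace and stop on an object; the grip force is fixed at half the most. Time passes only in rows, so rows that repeat a pose let the fingers close. It gives the time, the measured TCP pose, the force and the opening at its end, in the units of the state.
- observe(): the state, without advancing time (a new reading comes with each control period).
- viewer.camera(name): name is "scene" or "top" or "wrist"; returns a dict with "pixels" (420x560x3 uint8, red, green, blue), "range_z" (420x560 float32, m along the optical axis (not along the pixel's ray), 0 where there is no reading), "intrinsics" (3x3 intrinsics, pixels), "origin" and "rotation" of the camera in the world. Camera axes: x right, y up, looking along -z (the intrinsics and any distortion apply to the point x, -y, -z); pixel columns grow to the right and rows downward; lengths in m; the calibration is good to about 2 mm. A picture is of the moment at which its call begins.
- job.finish_job(): hands the job in, once; it reports no verdict.
The state is a dict: "clock": time; "qpos": joint angles; "qd": joint speeds; "tau": joint torques, N m; "ee_pos": TCP position; "orientation": TCP orientation; "force": force on the tool from outside, world axes, zero at the start; "wrist_torque": the same for the moment, N m; "opening": finger opening in m.
Only numpy, scipy, OpenCV 4.12 (cv2) and the standard library are available. Lean on these libraries where they do the work, as an engineer would, in place of code of your own. Each camera call takes 0.05 s, during which the arm holds its last target. There are 200 camera calls.

## Working session

There is one attempt and no reset: what is moved stays moved. The work goes in short steps, Python scripts to look and compute and a tool call to move; the robot and the scene stay as the last step left them, time stands still between calls to the robot, and variables do not carry over. Pictures are saved under pics/ and viewed, on a budget of 10 in all, crops included, one or two more only if the job needs it, and the job is handed in when it is done.

Besides the shell and the picture viewer there is one more tool, called after "Emit:" as a command line: name --argument value ..., lists and objects as JSON in quotes. arm_command: Moves the arm, as the interface text tells. Its arguments: {"type":"object","properties":{"moves":{"type":"string"}},"required":["moves"]}

```bash
mkdir -p pics; cat > h.py <<'E'
import numpy as np, cv2
from station import observe, viewer, job
def cloud(c):
    K=c["intrinsics"];z=c["range_z"];v,u=np.mgrid[:420,:560]
    P=np.stack([(u-K[0,2])/K[0,0]*z,-(v-K[1,2])/K[1,1]*z,-z],-1)
    W=P@np.array(c["rotation"]).T+np.array(c["origin"]); W[z==0]=np.nan
    return W
def save(c,n): cv2.imwrite("pics/"+n,np.ascontiguousarray(c["pixels"][:,:,::-1]))
E
python3 - <<'E'
from h import *
s=observe();print(s)
for n in("top","scene"):
    c=viewer.camera(n);save(c,n+"0.png");np.savez(n+"0.npz",W=cloud(c),p=c["pixels"]);print(n,c["origin"],c["rotation"],c["intrinsics"])
E
```

```text
{'clock': 0.0, 'qpos': array([ 1.30398705,  0.46835411, -0.01159743,  1.6035941 ,  0.00601448,
        1.07140204, -0.05629802]), 'qd': array([-0.00064528, -0.00078057, -0.00126767,  0.00141432, -0.00091391,
       -0.00159941, -0.00055376]), 'tau': array([ 1.88564895e-04, -5.20572031e+01, -1.21756093e-02, -2.43742579e+01,
       -5.66516945e-02,  1.73981977e-02,  1.77310008e-04]), 'ee_pos': array([ 0.14405163, -0.63321476,  0.19166757]), 'orientation': array([-8.46015804e-04,  9.93748189e-01,  1.11641368e-01, -1.63802713e-04]), 'force': array([ 0.1803067 , -0.24605704,  0.37909075]), 'wrist_torque': array([ 0.01260046, -0.03730543,  0.02880405]), 'opening': 0.09200097317843418}Traceback (most recent call last):
  File "<stdin>", line 4, in <module>
  File "h.py", line 6, in cloud
    W=P@np.array(c["rotation"]).T+np.array(c["origin"]); W[z==0]=np.nan
      ~^~~~~~~~~~~~~~~~~~~~~~~~~~
ValueError: matmul: Input operand 1 has a mismatch in its core dimension 0, with gufunc signature (n?,k),(k,m?)->(n?,m?) (size 4 is different from 3)
```

View pics/top0.png

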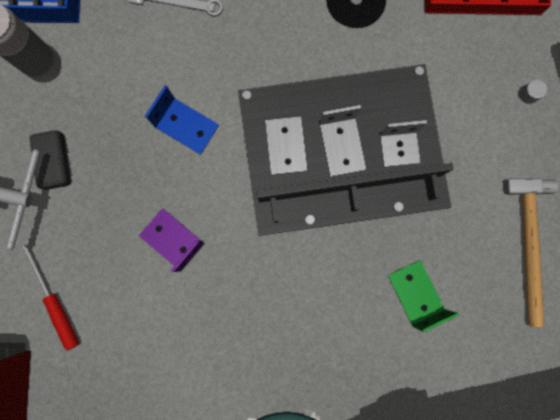

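The top view shows the flat plate at pixel (287,145), the long bracket in the middle at (343,148), and the short one at (403,150). The fence runs from about (260,195) to (450,168). The rotation is a quaternion, so I'll fix the helper.

```bash
sed -i 's/^import numpy.*/import numpy as np, cv2\nfrom scipy.spatial.transform import Rotation as R/; s/W=P@np.array(c\["rotation"\]).T/q=c["rotation"];W=P@R.from_quat([q[1],q[2],q[3],q[0]]).as_matrix().T/' h.py
python3 - <<'E'
from h import *
for n in("top","scene"):
    c=viewer.camera(n);save(c,n+"0.png");W=cloud(c);np.savez(n+"0.npz",W=W,p=c["pixels"]);print(n,c["origin"],c["rotation"],c["intrinsics"].tolist())
    if n=="top":
        for u,v in[(287,145),(343,150),(403,160),(352,180),(343,109),(408,124),(300,220),(255,110),(100,300),(272,190),(440,169)]: print(u,v,W[v,u].round(4),c["pixels"][v,u])
        P=c["pixels"].astype(int)
        m=((P.min(2)>150)&(W[:,:,2]>.008)&(W[:,:,2]<.03)).astype(np.uint8)
        m[:, :240]=0;m[:,460:]=0;m[:100]=0;m[195:]=0
        for k in cv2.findContours(m,0,2)[0]:
            if cv2.contourArea(k)>300:
                r=cv2.boxPoints(cv2.minAreaRect(k)).round().astype(int);print("box",r.tolist())
                for a,b in r: print(W[b,a].round(4))
        f=(W[:,:,2]>.075)&(W[:,:,2]<.1);f[:150]=0;f[230:]=0;f[:,:250]=0;f[:,460:]=0
        p=W[f];print(len(p),np.median(p[:,2]));pts=p[:,:2].astype(np.float32)
        print("fence",cv2.minAreaRect(pts),cv2.boxPoints(cv2.minAreaRect(pts)))
E
```

```text
top [0.36363966 0.01822732 0.96089792] [ 0.71150949  0.03825562 -0.04125336 -0.70042053] [[534.8856271357911, 0.0, 281.01465747232817], [0.0, 534.8856271357911, 201.7942261182459], [0.0, 0.0, 1.0]]
287 145 [0.5737 0.0058 0.0147] [162 161 164]
343 150 [ 0.5665 -0.0953  0.0136] [168 166 169]
403 160 [ 0.5501 -0.2035  0.0129] [169 169 167]
352 180 [ 0.5012 -0.1021  0.0824] [67 67 66]
343 109 [ 0.6219 -0.0868  0.083 ] [162 161 160]
408 124 [ 0.5977 -0.196   0.0838] [127 127 126]
300 220 [ 0.4391 -0.0194  0.0082] [73 71 72]
255 110 [0.6394 0.0652 0.008 ] [62 61 60]
100 300 [ 0.2922  0.3332 -0.0027] [120 122 116]
272 190 [0.4823 0.0305 0.0828] [74 73 72]
440 169 [ 0.5222 -0.2489  0.0824] [64 64 64]
box [[381, 137], [416, 134], [419, 162], [384, 165]]
[ 0.5915 -0.1639  0.0138]
[ 0.5981 -0.2274  0.0138]
[ 0.5467 -0.2321  0.0139]
[ 0.541  -0.1699  0.0093]
box [[321, 126], [355, 119], [365, 169], [331, 175]]
[ 0.6098 -0.0552  0.0146]
[ 0.6252 -0.1175  0.0096]
[ 0.5332 -0.1357  0.0088]
[ 0.5207 -0.074   0.012 ]
box [[266, 121], [300, 117], [306, 170], [271, 173]]
[0.6169 0.0444 0.0164]
[ 0.6261 -0.017   0.0135]
[ 0.5288 -0.0289  0.0138]
[0.5234 0.0339 0.0075]
1527 0.08364701478508885
fence ((0.5018588304519653, -0.10782583057880402), (0.012554540298879147, 0.3294690251350403), 9.188148498535156) [[ 0.4693578   0.05379269]
 [ 0.5219664  -0.27144903]
 [ 0.5343599  -0.26944435]
 [ 0.48175126  0.05579737]]
scene [ 0.93010283 -0.02271519  0.85653159] [0.71806885 0.19339576 0.17126161 0.64625434] [[479.02095609892325, 0.0, 276.22221349157866], [0.0, 479.02095609892325, 214.51326450523624], [0.0, 0.0, 1.0]]
```

View pics/scene0.png

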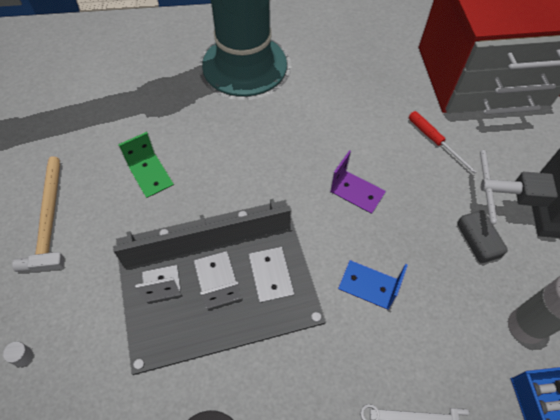

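The scene view agrees: the long bracket is in the middle, with its foot at about (212,258) and its standing leg at (224,297). Next I'll refine the positions in the fence frame using both clouds.

```bash
cat >> h.py <<'E'
a=np.deg2rad(9.19);O=np.array([.508,-.1068,.010]);Rf=np.array([[np.cos(a),-np.sin(a),0],[np.sin(a),np.cos(a),0],[0,0,1]])
def fence(W): return (W-O)@Rf
def world(p): return O+Rf@np.array(p)
E
python3 - <<'E'
from h import *
for n in("top","scene"):
    d=np.load(n+"0.npz");F=fence(d["W"]);b=d["p"].min(2)
    base=(F[...,0]>.14)&(F[...,0]<.18)&(abs(F[...,1])<.12);print(n,"plate z",np.nanmedian(F[base][:,2]))
    fc=(abs(F[...,0])<.03)&(abs(F[...,1])<.14)&(F[...,2]>.02)&(F[...,2]<.068);print("face x",np.nanpercentile(F[fc][:,0],[5,50,95]).round(4),fc.sum())
    ft=(abs(F[...,0])<.03)&(abs(F[...,1])<.16)&(F[...,2]>.068);print("top x",np.nanpercentile(F[ft][:,0],[2,50,98]).round(4))
    for nm,c in(("flat",.1),("long",0),("short",-.1)):
        m=(abs(F[...,1]-c)<.05)&(F[...,0]>.005)&(F[...,0]<.18)
        s=m&(F[...,2]>.025)&(F[...,0]>.04);l=m&(F[...,2]<.015)&(b>130)
        print(nm,"lying",cv2.minAreaRect(F[l][:,:2].astype(np.float32)),l.sum())
        if s.sum()>20: print("  standing",cv2.minAreaRect(F[s][:,:2].astype(np.float32)),np.nanpercentile(F[s][:,0],[2,50,98]).round(4),np.nanpercentile(F[s][:,1],[1,99]).round(4),F[s][:,2].max().round(4))
for p in[(.16,0,.1)]: print(world(p))
E
```

```text
top plate z -0.0011358377590519522
face x [-0.0258 -0.0121 -0.0117] 688
top x [-0.0122 -0.0065 -0.0004]
flat lying ((0.08389023691415787, 0.10275737941265106), (0.06517301499843597, 0.09951995313167572), 87.73397064208984) 1837
long lying ((0.06543007493019104, 0.0011610239744186401), (0.09476639330387115, 0.06471814960241318), 2.206749439239502) 1728
  standing ((0.11496840417385101, 0.002992972731590271), (0.006602102424949408, 0.06528730690479279), 2.136585235595703) [0.1115 0.1134 0.118 ] [-0.029   0.0354] 0.0772
short lying ((0.046846188604831696, -0.1000230461359024), (0.06431514769792557, 0.055360354483127594), 87.92869567871094) 954
  standing ((0.07617253065109253, -0.10146464407444), (0.06531839817762375, 0.0060224346816539764), 87.71783447265625) [0.0725 0.0747 0.0793] [-0.1329 -0.0695] 0.0772
scene plate z 0.0006070048629487432
face x [-0.0014 -0.0001  0.0011] 1821
top x [-0.0116 -0.0038  0.0012]
flat lying ((0.0832296833395958, 0.10254886001348495), (0.06676369905471802, 0.10424888879060745), 88.0302963256836) 1658
long lying ((0.050074733793735504, -0.000998910516500473), (0.0701875388622284, 0.07016564905643463), 3.309601306915283) 1108
  standing ((0.11601923406124115, 0.0037368088960647583), (0.006983840372413397, 0.06487223505973816), 3.094984292984009) [0.1132 0.1177 0.1198] [-0.0279  0.0356] 0.0784
short lying ((0.032785266637802124, -0.10078301280736923), (0.08520244061946869, 0.04992923513054848), 69.2268295288086) 419
  standing ((0.07686825096607208, -0.10167455673217773), (0.06548851728439331, 0.007161254063248634), 87.54741668701172) [0.0741 0.0786 0.0808] [-0.1332 -0.0691] 0.0789
[ 0.66594626 -0.08124658  0.11      ]
```

Emit:
arm_command --moves "0.512 0.553 0 -3.6 0.02;0.512 0.553 0 -3.6 0.02;0.512 0.553 0 -3.6 0.02;0.512 0.553 0 -3.6 0.02;0.512 0.553 0 -3.6 0.02;0.512 0.553 0 -3.6 0.02;0.512 0.553 0 -3.6 0.02;0.512 0.553 0 -3.6 0.02;0.512 0.553 0 -3.6 0.02;0.512 0.553 0 -3.6 0.02;0.512 0.553 0 -3.6 0.02;0.512 0.553 0 -3.6 0.02"

```text
clock: 1.15
ee_pos: [0.4848, -0.2652, 0.1926]
orientation: [0.0, 0.997, 0.08, -0.0]
force: [0.7, -0.9, -0.2]
opening: 0.02
```

Emit:
arm_command --moves "0.171 0.185 0 0 0.02;0.171 0.185 0 0 0.02;0.171 0.185 0 0 0.02;0.171 0.185 0 0 0.02;0.171 0.185 0 0 0.02;0.171 0.185 0 0 0.02;0.171 0.185 0 0 0.02;0.171 0.185 0 0 0.02;0.171 0.185 0 0 0.02;0.171 0.185 0 0 0.02"

```text
clock: 1.98
ee_pos: [0.6539, -0.0841, 0.1923]
orientation: [0.001, 0.997, 0.079, -0.001]
force: [-0.4, -0.7, 0.4]
opening: 0.0201
```

Emit:
arm_command --moves "0 0.003 -0.04 0 0.02;0 0.003 -0.08 0 0.02;0 0.003 -0.110 0 0.02;0 0.003 -0.122 0 0.02;0 0.003 -0.122 0 0.02;0 0.003 -0.122 0 0.02"

```text
clock: 2.48
ee_pos: [0.6551, -0.0801, 0.0714]
orientation: [0.0, 0.997, 0.08, 0.0]
force: [0.3, -0.0, 0.6]
opening: 0.0201
```

```bash
python3 - <<'E'
from h import *
s=observe();print(s["ee_pos"],fence(s["ee_pos"]))
c=viewer.camera("scene");save(c,"s1.png")
E
```

```text
[ 0.65512312 -0.08014421  0.07144585] [0.14949184 0.00281677 0.06144585]
```

View pics/s1.png

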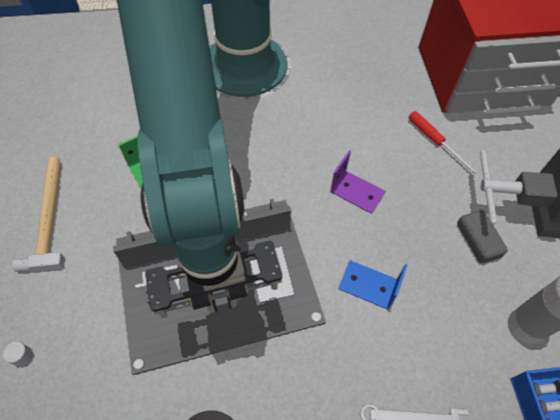

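The gripper at (210,275) is over the plate, behind the long bracket, as planned. Now the level push.

Emit:
arm_command --moves "-0.0079 -0.0013 0 0 0.02;-0.0128 -0.0021 0 0 0.02;-0.0168 -0.0027 0 0 0.02;-0.0197 -0.0032 0 0 0.02;-0.0227 -0.0037 0 0 0.02;-0.0257 -0.0042 0 0 0.02;-0.0286 -0.0046 0 0 0.02;-0.0316 -0.0051 0 0 0.02;-0.0336 -0.0054 0 0 0.02;-0.0355 -0.0057 0 0 0.02;-0.0365 -0.0059 0 0 0.02;-0.0365 -0.0059 0 0 0.02"

```text
clock: 3.53
ee_pos: [0.6182, -0.0849, 0.0705]
orientation: [0.0, 0.997, 0.08, -0.0]
force: [-0.8, 0.4, 0.1]
opening: 0.02
```

```bash
cat > look.py <<'E'
from h import *
s=observe();print("tcp",fence(s["ee_pos"]).round(4),"F",(np.array(s["force"])@Rf).round(2))
for n in("scene","top"):
    c=viewer.camera(n);F=fence(cloud(c));b=c["pixels"].min(2)
    for nm,cc in(("flat",.103),("long",0),("short",-.101)):
        m=(abs(F[...,1]-cc)<.038)&(F[...,0]>.003)&(F[...,0]<.15)&(F[...,2]<.015)&(F[...,2]>-.005)&(b>120)
        if m.sum()>30: p=F[m];print(n,nm,np.percentile(p[:,0],[2,98]).round(4),np.percentile(p[:,1],[2,98]).round(4),m.sum())
    if n=="scene":save(c,"look_%.2f.png"%s["clock"])
E
python3 look.py
```

```text
tcp [0.1123 0.004  0.0605] F [-0.77  0.55  0.06]
scene flat [0.0411 0.1337] [0.0695 0.1363] 1189
scene long [0.0627 0.1173] [-0.0318  0.0282] 51
scene short [0.0159 0.0661] [-0.1348 -0.0671] 121
top flat [0.0347 0.1315] [0.0712 0.1352] 1653
top long [0.0192 0.0908] [-0.0322 -0.0115] 405
```

```bash
python3 - <<'E'
from h import *
a=viewer.camera("wrist");b=viewer.camera("scene")
x=np.vstack([a["pixels"][::1],cv2.resize(b["pixels"][190:350,100:340],(560,373))])
x=cv2.resize(x,(420,595));cv2.imwrite("pics/c1.png",x[:,:,::-1])
E
```

```text
(no output)
```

View pics/c1.png

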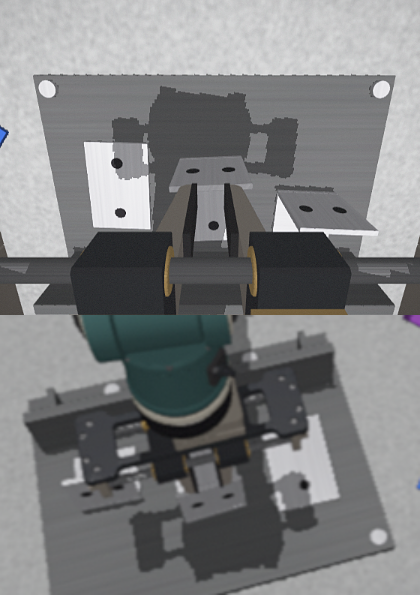

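```bash
python3 - <<'E'
from h import *
for n in("wrist","scene","top"):
    c=viewer.camera(n);F=fence(cloud(c));b=c["pixels"].min(2)
    print(n,c["origin"].round(3))
    for lo in np.arange(.0,.10,.01):
        m=(abs(F[...,1])<.04)&(F[...,0]>.04)&(F[...,0]<.17)&(F[...,2]>lo)&(F[...,2]<lo+.01)
        if m.sum()>5: print(lo.round(2),m.sum(),np.percentile(F[m][:,0],[1,10,50,90,99]).round(4),np.percentile(F[m][:,1],[2,98]).round(4))
c=viewer.camera("wrist");F=fence(cloud(c))
for u,v in[(205,300/595*793-0),]:pass
s=793/595
for u,v in[(213,165),(213,178),(205,200),(235,200),(213,222),(190,220),(240,220),(330,208)]:
    U,V=int(u*560/420),int(v*s);print((u,v),F[V,U].round(4))
E
```

```text
wrist [ 0.702 -0.072  0.263]
0.0 5207 [0.0413 0.053  0.1276 0.1619 0.1687] [-0.038  0.038]
0.01 357 [0.1175 0.118  0.1191 0.1202 0.1207] [-0.0271  0.0346]
0.02 399 [0.1176 0.118  0.1192 0.1202 0.1206] [-0.0271  0.0344]
0.03 435 [0.1175 0.118  0.1192 0.1203 0.1207] [-0.0274  0.0344]
0.04 522 [0.1174 0.1181 0.1191 0.1203 0.1208] [-0.027   0.0344]
0.05 592 [0.1176 0.118  0.1191 0.1202 0.1206] [-0.0273  0.0343]
0.06 660 [0.1175 0.118  0.1191 0.1202 0.1207] [-0.0273  0.0341]
0.07 805 [0.1136 0.1151 0.1181 0.12   0.1206] [-0.028   0.0349]
0.08 261 [0.1109 0.1188 0.1231 0.124  0.1244] [-0.018   0.0246]
0.09 472 [0.1047 0.115  0.1233 0.1241 0.1244] [-0.0189  0.0259]
scene [ 0.93  -0.023  0.857]
0.0 1177 [0.0468 0.0736 0.1319 0.1624 0.1693] [-0.0387  0.0388]
0.01 75 [0.1159 0.1166 0.1178 0.1191 0.1198] [-0.0267  0.0334]
0.02 67 [0.1163 0.1168 0.118  0.1195 0.1201] [-0.0271  0.0341]
0.03 73 [0.1158 0.1167 0.1177 0.1194 0.1198] [-0.0264  0.0354]
0.04 83 [0.1164 0.117  0.1182 0.1195 0.1202] [-0.0268  0.0342]
0.05 78 [0.1159 0.1169 0.118  0.1189 0.1198] [-0.0277  0.034 ]
0.06 86 [0.1164 0.1168 0.
[... 462 characters left out ...]
8 0.1128 0.1143 0.1149] [-0.0285  0.0348]
0.04 41 [0.1114 0.1117 0.1129 0.1141 0.115 ] [-0.0282  0.0355]
0.05 20 [0.1113 0.1116 0.1126 0.1136 0.1139] [-0.01    0.0342]
0.06 14 [0.1112 0.1117 0.1129 0.1145 0.1152] [-0.0239  0.0355]
0.07 14 [0.1115 0.1118 0.1138 0.1147 0.1151] [-0.0067  0.0355]
0.08 25 [0.1017 0.1025 0.1035 0.1068 0.111 ] [-0.0176  0.0224]
0.09 17 [0.1023 0.1024 0.1032 0.1084 0.1193] [-0.0193  0.0123]
(213, 165) [0.1198 0.0011 0.0288]
(213, 178) [0.1195 0.0013 0.0619]
(205, 200) [0.0709 0.0097 0.0051]
(235, 200) [ 0.1236 -0.0121  0.1087]
(213, 222) [0.0446 0.0006 0.0063]
(190, 220) [0.1226 0.0147 0.1312]
(240, 220) [ 0.1239 -0.0127  0.1332]
(330, 208) [ 0.0797 -0.1105  0.039 ]
```

The leg hasn't moved (outer face still at x=.119), and no finger points show below z≈.08 in the fence frame, although the TCP reads .060. The fingers seem to have passed over the leg, which means the reported z may not match the real tip. I'll retreat and measure the tip directly.

Emit:
arm_command --moves "0.012 0.002 0 0 0.02;0.024 0.004 0 0 0.02;0.036 0.006 0 0 0.02;0.046 0.0075 0 0 0.02;0.046 0.0075 0 0 0.02;0.046 0.0075 0 0 0.02"

```text
clock: 4.43
ee_pos: [0.6642, -0.0771, 0.0703]
orientation: [-0.0, 0.997, 0.081, -0.0]
force: [-0.0, 0.1, -0.1]
opening: 0.0201
```

```bash
cat > tip.py <<'E'
from h import *
s=observe();print("tcp",fence(s["ee_pos"]).round(4),"F",(np.array(s["force"])@Rf).round(2))
t=fence(s["ee_pos"])
for n in("wrist","scene","top"):
    c=viewer.camera(n);F=fence(cloud(c));D=F-t
    m=(abs(D[...,1])<.04)&(abs(D[...,0])<.016)&(F[...,2]>.012)
    if n=="wrist": save(c,"w_%.2f.png"%s["clock"])
    if m.sum()>5:
        p=F[m];print(n,m.sum(),"min z",np.percentile(p[:,2],[.2,1,3,10,50]).round(4),"x",np.percentile(p[:,0],[1,99]).round(4))
        for lo in np.arange(.03,.12,.01):
            q=p[(p[:,2]>lo)&(p[:,2]<lo+.01)]
            if len(q)>3: print("  ",lo.round(2),len(q),"x",np.percentile(q[:,0],[1,99]).round(4),"y",np.percentile(q[:,1],[1,99]).round(4))
E
python3 tip.py
```

```text
tcp [0.159  0.0044 0.0603] F [-0.02  0.08 -0.13]
wrist 7916 min z [0.083  0.0855 0.0892 0.1006 0.1373] x [0.1503 0.1739]
   0.08 271 x [0.1579 0.1707] y [-0.0181  0.0255]
   0.09 485 x [0.1513 0.1707] y [-0.0191  0.0265]
   0.1 600 x [0.1509 0.1707] y [-0.0198  0.0273]
   0.11 755 x [0.1518 0.171 ] y [-0.0208  0.0281]
scene 3911 min z [0.085  0.0954 0.1194 0.4304 0.4602] x [0.1433 0.1746]
   0.08 22 x [0.1544 0.1688] y [-0.0176  0.0252]
   0.09 28 x [0.164  0.1696] y [-0.0186  0.0255]
   0.1 40 x [0.1618 0.1693] y [-0.0195  0.0267]
   0.11 29 x [0.1531 0.1697] y [-0.0196  0.0266]
top 580 min z [0.0812 0.0832 0.0874 0.0972 0.2588] x [0.1434 0.1743]
   0.08 28 x [0.1478 0.1607] y [-0.0173  0.0258]
   0.09 35 x [0.1477 0.1583] y [-0.0191  0.0265]
   0.1 29 x [0.1475 0.1565] y [-0.0187  0.0263]
   0.11 26 x [0.1479 0.1645] y [-0.0214 -0.0065]
```

All three cameras put the real fingertips at fence z≈0.083, about 22 mm above the reported TCP. I'll use that offset, lower to a real tip height of ≈0.058, and push again.

Emit:
arm_command --moves "0 0 -0.015 0 0.02;0 0 -0.025 0 0.02;0 0 -0.025 0 0.02;-0.012 -0.002 -0.025 0 0.02;-0.024 -0.0039 -0.025 0 0.02;-0.028 -0.0045 -0.025 0 0.02;-0.031 -0.005 -0.025 0 0.02;-0.034 -0.0055 -0.025 0 0.02;-0.037 -0.006 -0.025 0 0.02;-0.040 -0.0065 -0.025 0 0.02;-0.0425 -0.0069 -0.025 0 0.02;-0.0425 -0.0069 -0.025 0 0.02"

```text
clock: 5.58
ee_pos: [0.6222, -0.0842, 0.046]
orientation: [0.0, 0.997, 0.08, 0.0]
force: [2.1, -0.9, 1.8]
opening: 0.02
```

```bash
cat > leg.py <<'E'
from h import *
s=observe();t=fence(s["ee_pos"]);print("tcp",t.round(4),"F",(np.array(s["force"])@Rf).round(2))
for n in("wrist","scene"):
    c=viewer.camera(n);F=fence(cloud(c))
    if n=="wrist": save(c,"w_%.2f.png"%s["clock"])
    for lo in np.arange(.01,.13,.01):
        m=(abs(F[...,1]-.003)<.034)&(abs(F[...,1]-t[1])>.0)&(F[...,0]>.02)&(F[...,0]<.17)&(F[...,2]>lo)&(F[...,2]<lo+.01)
        if m.sum()>5: print(n,lo.round(2),m.sum(),"x",np.percentile(F[m][:,0],[2,50,98]).round(4),"y",np.percentile(F[m][:,1],[2,98]).round(4))
E
python3 leg.py
```

```text
tcp [0.1163 0.0041 0.036 ] F [ 1.94 -1.26  1.77]
wrist 0.01 371 x [0.1068 0.1073 0.1079] y [-0.0278  0.0349]
wrist 0.02 288 x [0.1068 0.1073 0.1079] y [-0.0279  0.0351]
wrist 0.03 298 x [0.1068 0.1073 0.1079] y [-0.0279  0.0352]
wrist 0.04 312 x [0.1068 0.1073 0.1079] y [-0.0283  0.0353]
wrist 0.05 358 x [0.1067 0.1074 0.1277] y [-0.0149  0.0222]
wrist 0.06 750 x [0.1068 0.1174 0.1279] y [-0.018   0.0246]
wrist 0.07 1022 x [0.103  0.1105 0.1279] y [-0.0185  0.0252]
wrist 0.08 668 x [0.1108 0.1274 0.1281] y [-0.0202  0.0269]
wrist 0.09 837 x [0.1108 0.1275 0.1282] y [-0.021   0.0276]
wrist 0.1 1078 x [0.1096 0.1278 0.1285] y [-0.0219  0.0285]
wrist 0.11 1406 x [0.1125 0.128  0.1288] y [-0.0227  0.0294]
wrist 0.12 1318 x [0.1142 0.125  0.1291] y [-0.0158  0.0239]
scene 0.01 41 x [0.1045 0.1061 0.1073] y [-0.027   0.0344]
scene 0.02 49 x [0.1051 0.1063 0.1072] y [-0.0277  0.0354]
scene 0.03 33 x [0.1048 0.1061 0.1072] y [-0.0265  0.0351]
scene 0.04 39 x [0.1053 0.1061 0.107 ] y [-0.028  0.035]
scene 0.05 27 x [0.1053 0.1063 0.1256] y [-0.0083  0.0279]
scene 0.06 58 x [0.1055 0.1247 0.1267] y [-0.0169  0.0247]
scene 0.07 35 x [0.1065 0.126  0.1269] y [-0.0185  0.0265]
scene 0.08 38 x [0.1237 0.1263 0.127 ] y [-0.0199  0.0269]
scene 0.09 41 x [0.1255 0.1264 0.127 ] y [-0.0208  0.0285]
scene 0.1 15 x [0.1223 0.1262 0.1274] y [-0.0111  0.0172]
scene 0.11 9 x [0.1254 0.1267 0.1272] y [-0.0102  0.0165]
scene 0.12 12 x [0.1143 0.1161 0.1255] y [-0.0102  0.0164]
```

The bracket slid and squared up: its face is at x=.107, all in contact, with the foot about 7 mm off the fence. Next is a level push to the fence, then the first part of the arc, up to 20°.

Emit:
arm_command --moves "-0.004 -0.0006 0 0 0.02;-0.0072 -0.0012 0 0 0.02;-0.0097 -0.0016 0.0043 0 0.02;-0.0121 -0.002 0.0085 0 0.02;-0.0149 -0.0024 0.0126 0 0.02;-0.0178 -0.0029 0.0165 0 0.02;-0.0208 -0.0034 0.0203 0 0.02;-0.0241 -0.0039 0.0239 0 0.02;-0.0275 -0.0045 0.0274 0 0.02;-0.0311 -0.005 0.0307 0 0.02;-0.0311 -0.005 0.0307 0 0.02"

```text
clock: 6.6
ee_pos: [0.5906, -0.0894, 0.0772]
orientation: [0.0, 0.997, 0.08, 0.0]
force: [5.6, 0.7, 2.8]
opening: 0.0201
```

```bash
python3 leg.py; ls pics
```

```text
tcp [0.0843 0.004  0.0672] F [ 5.66 -0.16  2.81]
wrist 0.03 446 x [0.0937 0.0952 0.0962] y [-0.0274  0.0341]
wrist 0.04 947 x [0.0903 0.0924 0.0946] y [-0.0276  0.0346]
wrist 0.05 1061 x [0.0866 0.0886 0.0909] y [-0.0276  0.0345]
wrist 0.06 993 x [0.0829 0.0852 0.0872] y [-0.0276  0.0347]
wrist 0.07 663 x [0.0789 0.0812 0.0833] y [-0.0282  0.0351]
wrist 0.08 595 x [0.0752 0.0776 0.0943] y [-0.0283  0.0351]
wrist 0.09 961 x [0.0716 0.075  0.0958] y [-0.0172  0.0238]
wrist 0.1 1053 x [0.0657 0.0722 0.0959] y [-0.0184  0.0252]
wrist 0.11 630 x [0.0787 0.0953 0.0959] y [-0.0202  0.0268]
wrist 0.12 812 x [0.0788 0.0955 0.0962] y [-0.021   0.0275]
scene 0.03 69 x [0.092  0.0941 0.0959] y [-0.027   0.0349]
scene 0.04 152 x [0.0881 0.0913 0.0939] y [-0.0277  0.0344]
scene 0.05 149 x [0.0848 0.0877 0.0911] y [-0.0267  0.0349]
scene 0.06 136 x [0.0811 0.0845 0.0866] y [-0.027   0.0348]
scene 0.07 92 x [0.0768 0.0802 0.0836] y [-0.0279  0.0354]
scene 0.08 88 x [0.0734 0.0767 0.0934] y [-0.0273  0.0356]
scene 0.09 93 x [0.0698 0.0742 0.0953] y [-0.0254  0.0267]
scene 0.1 63 x [0.0691 0.0941 0.0953] y [-0.0181  0.0263]
scene 0.11 45 x [0.0903 0.0943 0.0955] y [-0.0188  0.0271]
scene 0.12 45 x [0.0912 0.0946 0.0958] y [-0.0203  0.028 ]
c1.png
look_3.53.png
s1.png
scene0.png
top0.png
w_4.43.png
w_5.58.png
w_6.60.png
```

The bracket is pivoting as modelled (tilt ≈20°, 6 N). I'll continue the arc to 50°.

Emit:
arm_command --moves "-0.0037 -0.0006 0.0031 0 0.02;-0.0075 -0.0012 0.0061 0 0.02;-0.0114 -0.0019 0.0089 0 0.02;-0.0155 -0.0025 0.0115 0 0.02;-0.0197 -0.0032 0.0139 0 0.02;-0.024 -0.0039 0.0162 0 0.02;-0.0284 -0.0046 0.0182 0 0.02;-0.0329 -0.0053 0.02 0 0.02;-0.0374 -0.0061 0.0216 0 0.02;-0.042 -0.0068 0.023 0 0.02;-0.0467 -0.0076 0.0242 0 0.02;-0.0514 -0.0083 0.0252 0 0.02"

```text
clock: 7.7
ee_pos: [0.5383, -0.0977, 0.1016]
orientation: [0.0, 0.997, 0.08, -0.001]
force: [1.4, 1.0, 5.2]
opening: 0.0201
```

```bash
python3 leg.py
```

```text
tcp [0.0314 0.0041 0.0916] F [1.55 0.72 5.16]
wrist 0.07 622 x [0.0633 0.0659 0.0675] y [-0.0278  0.0347]
wrist 0.08 2434 x [0.052  0.0581 0.0648] y [-0.0276  0.0345]
wrist 0.09 2658 x [0.0396 0.0459 0.0523] y [-0.0275  0.0345]
wrist 0.1 1858 x [0.0275 0.0353 0.0405] y [-0.0281  0.035 ]
wrist 0.11 904 x [0.0202 0.0252 0.0428] y [-0.0277  0.0347]
wrist 0.12 456 x [0.025  0.0421 0.0431] y [-0.0187  0.0258]
scene 0.07 53 x [0.0612 0.0638 0.066 ] y [-0.0275  0.033 ]
scene 0.08 324 x [0.05   0.0575 0.0653] y [-0.0271  0.0344]
scene 0.09 338 x [0.0377 0.0451 0.053 ] y [-0.0273  0.0348]
scene 0.1 261 x [0.0254 0.0342 0.0411] y [-0.0278  0.0353]
scene 0.11 108 x [0.0202 0.0241 0.0404] y [-0.0272  0.0354]
scene 0.12 45 x [0.0347 0.04   0.0413] y [-0.0187  0.0261]
```

Tilt is ≈51°, on track. Continuing to ≈80°.

Emit:
arm_command --moves "-0.0048 -0.0008 0.0007 0 0.02;-0.0097 -0.0016 0.0013 0 0.02;-0.0145 -0.0024 0.0016 0 0.02;-0.0193 -0.0031 0.0017 0 0.02;-0.0243 -0.0039 0.0016 0 0.02;-0.0291 -0.0047 0.0012 0 0.02;-0.034 -0.0055 0.0006 0 0.02;-0.0388 -0.0063 -0.0001 0 0.02;-0.0436 -0.0071 -0.0011 0 0.02;-0.0484 -0.0078 -0.0023 0 0.02;-0.0531 -0.0086 -0.0037 0 0.02;-0.0577 -0.0094 -0.0053 0 0.02"

```text
clock: 8.8
ee_pos: [0.48, -0.1071, 0.0956]
orientation: [-0.0, 0.997, 0.08, -0.001]
force: [-1.6, 0.6, 2.7]
opening: 0.0199
```

```bash
sed -i 's/F\[...,0\]>.02)/F[...,0]>-.06)/' leg.py; python3 leg.py
```

```text
tcp [-0.0277  0.0042  0.0856] F [-1.48  0.82  2.72]
wrist 0.01 61 x [0.0084 0.0086 0.0089] y [-0.0265  0.0336]
wrist 0.02 19 x [0.009  0.0098 0.0101] y [-0.0018  0.0311]
wrist 0.03 60 x [0.0116 0.0118 0.012 ] y [-0.027   0.0267]
wrist 0.04 28 x [0.012  0.0121 0.0122] y [-0.0087  0.0345]
wrist 0.05 94 x [0.0143 0.0147 0.0149] y [-0.0262  0.034 ]
wrist 0.07 89 x [0.0167 0.017  0.0183] y [-0.0266  0.0338]
wrist 0.08 120 x [0.0184 0.019  0.0194] y [-0.0267  0.0336]
wrist 0.09 1994 x [0.0065 0.0161 0.0208] y [-0.0276  0.0344]
wrist 0.1 9041 x [-0.0489 -0.0095  0.014 ] y [-0.0276  0.0347]
wrist 0.11 516 x [-0.0521 -0.0172 -0.0159] y [-0.0182  0.0252]
wrist 0.12 525 x [-0.0339 -0.0167 -0.016 ] y [-0.0191  0.0261]
scene 0.01 66 x [-0.0001  0.0064  0.0076] y [-0.029   0.0361]
scene 0.02 67 x [0.0017 0.0076 0.009 ] y [-0.0293  0.0338]
scene 0.03 64 x [0.0025 0.0089 0.0102] y [-0.0296  0.0352]
scene 0.04 72 x [0.0034 0.0099 0.0117] y [-0.0293  0.0353]
scene 0.05 71 x [0.005  0.0113 0.0125] y [-0.0291  0.0328]
scene 0.06 77 x [0.0108 0.0123 0.0139] y [-0.0281  0.0343]
scene 0.07 65 x [-0.0029  0.0135  0.015 ] y [-0.0305  0.0353]
scene 0.08 85 x [0.0136 0.0148 0.0164] y [-0.0262  0.0349]
scene 0.09 199 x [-0.0075  0.014   0.017 ] y [-0.0275  0.0341]
scene 0.1 940 x [-0.0547 -0.0144  0.0148] y [-0.0274  0.0355]
scene 0.11 50 x [-0.0478 -0.0189 -0.0172] y [-0.0177  0.0268]
scene 0.12 46 x [-0.0233 -0.0188 -0.0173] y [-0.0189  0.0262]
```

It is at ≈82°, past the balance point. I'll ease it down to ≈88°, then lift clear.

Emit:
arm_command --moves "-0.0046 -0.0007 -0.002 0 0.02;-0.0092 -0.0015 -0.0039 0 0.02;-0.012 -0.0019 -0.0054 0 0.02;-0.0145 -0.0024 -0.0066 0 0.02;-0.0145 -0.0024 -0.0066 0 0.02;-0.0145 -0.0024 0.004 0 0.02;-0.0145 -0.0024 0.03 0 0.02;-0.0145 -0.0024 0.07 0 0.02;-0.0145 -0.0024 0.11 0 0.02;-0.0145 -0.0024 0.11 0 0.02;-0.0145 -0.0024 0.11 0 0.02"

```text
clock: 9.82
ee_pos: [0.4692, -0.1096, 0.2094]
orientation: [0.001, 0.997, 0.08, 0.003]
force: [-0.9, -0.5, -0.7]
opening: 0.0202
```

```bash
python3 leg.py; python3 look.py; ls pics
```

```text
tcp [-0.0387  0.0034  0.1994] F [-0.94 -0.32 -0.73]
wrist 0.01 58 x [0.0074 0.0076 0.0078] y [-0.0268  0.0343]
wrist 0.02 72 x [0.007  0.0074 0.0077] y [-0.0261  0.0351]
wrist 0.03 105 x [0.0068 0.007  0.0073] y [-0.0272  0.0342]
wrist 0.04 66 x [0.0066 0.0067 0.0071] y [-0.0263  0.0346]
wrist 0.05 77 x [0.0062 0.0065 0.0067] y [-0.0272  0.0337]
wrist 0.06 117 x [0.0061 0.0063 0.0065] y [-0.0262  0.0348]
wrist 0.07 89 x [0.0057 0.006  0.0063] y [-0.0267  0.0336]
wrist 0.08 117 x [0.0055 0.0058 0.0061] y [-0.0267  0.0348]
wrist 0.09 4351 x [-0.0586 -0.0286  0.0054] y [-0.0275  0.0349]
wrist 0.1 799 x [-0.0472 -0.0075  0.0048] y [-0.0258  0.0346]
scene 0.01 80 x [0.0052 0.0064 0.0079] y [-0.0281  0.0356]
scene 0.02 90 x [0.0001 0.006  0.0076] y [-0.0288  0.0351]
scene 0.03 98 x [0.0009 0.0058 0.0075] y [-0.0297  0.0344]
scene 0.04 92 x [0.0004 0.0057 0.0072] y [-0.0298  0.0347]
scene 0.05 96 x [0.0007 0.0054 0.0069] y [-0.029   0.0357]
scene 0.06 99 x [0.0011 0.005  0.0072] y [-0.03    0.0346]
scene 0.07 106 x [-0.004   0.0049  0.0064] y [-0.0303  0.036 ]
scene 0.08 108 x [0.0029 0.0046 0.006 ] y [-0.0262  0.0347]
scene 0.09 701 x [-0.0589 -0.0287  0.0052] y [-0.0273  0.0349]
scene 0.1 493 x [-0.0578 -0.018   0.0044] y [-0.0262  0.0353]
tcp [-0.041   0.0041  0.1962] F [-0.66  0.46  0.05]
scene flat [0.0343 0.1332] [0.0699 0.1355] 1761
scene short [0.0153 0.0614] [-0.1332 -0.0677] 456
top flat [0.0352 0.1321] [0.071  0.1348] 1963
c1.png
look_3.53.png
look_9.92.png
s1.png
scene0.png
top0.png
w_4.43.png
w_5.58.png
w_6.60.png
w_7.70.png
w_8.80.png
w_9.82.png
```

View pics/look_9.92.png

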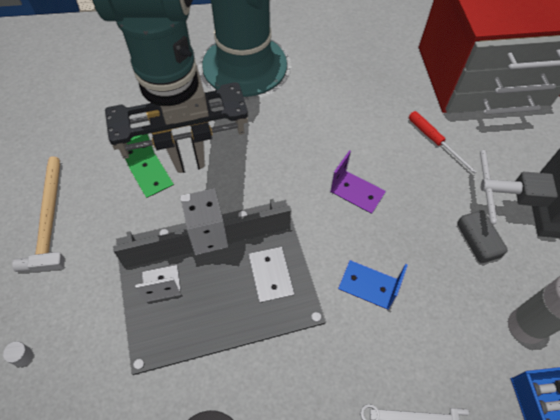

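```bash
python3 - <<'E'
from h import *
s=observe();print(s["clock"],s["force"]);print(job.finish_job())
E
```

```text
10.0167 [-0.7464742  -0.07032296  0.12717319]
the job is handed in; nothing more can be done
None
```

The long bracket is standing upright against the fence, and I handed the job in at 10.0 s. I pushed it level to the fence with nearly closed fingers, tipped it along the arc about its foot edge, then lifted the gripper clear.

**Last checks:**
- **Long bracket:** it leans about 1.5–2° from vertical. The outer face of its long leg is 5–8 mm from the fence face, and it sits near the middle of the fence at y ≈ +3 mm. The final picture shows it at about (205,225), with its other leg reaching over the fence's top.
- **Bystanders:** the flat plate and short bracket measured within about 2 mm of where they started.
- **Robot:** the gripper is about 12 cm above the bracket and touching nothing. The highest force reading I saw between moves was about 6 N.

**One disagreement:** the cameras put the real fingertips about 22 mm above the reported TCP. Because of that, my first push passed over the bracket without touching it. I corrected for the offset, and the second push worked.

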